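# Load the tall capsule into the portafilter

## Task

One coffee capsule in the wooden pocket tray is clearly taller than the others. Pluck it out of its pocket and stand it upright, wide rim down, on the floor of the round steel portafilter basket. Leave the two short capsules where they are in the tray.

Things in the scene. Friction and masses are not known exactly. Their poses are not given: they have to be found in the camera images.
- tall_capsule: The tall aluminium capsule, 56 mm high, 22 g: round foot rim 36 mm wide, 3 mm thick, then a straight body 28 mm in diameter, top 4 mm bevelled. Origin: centre of its underside; z up its axis. It starts upright, rim down, in a pocket of a fixed wooden tray, underside 4 mm above the counter; x then points across the tray's row of pockets, y along the row.
- short_capsule_a: A short aluminium capsule, 34 mm high, else shaped like the tall one. Origin: centre of its underside; z up. It stands in another pocket of the tray. The tray is 62 x 226 mm and 14 mm high, with a single row of four round pockets 41 mm wide, 10 mm deep, 56 mm apart along the 226 mm side; one pocket is empty.
- short_capsule_b: The other short aluminium capsule, same as the first, in another pocket of the same tray. Origin: centre of its underside; z up.
- basket (a point): Centre of the flat floor inside the round basket of a fixed steel portafilter. Floor 18 mm above the counter; basket 58 mm wide inside, 68 mm outside, 16 mm deep (rim 34 mm above the counter). z up; x points along the black handle, which reaches 165 mm from the centre, top 32 mm above the counter. Two lugs reach 44 mm from the centre along +y and -y, tops 29 mm above the counter.
There are look-alikes about, which are no part of the job. What is shaped like the tall_capsule but green is not meant. Leave any blue look-alike of the part that bears basket alone.

How it is judged:
On the way:
1. the tall capsule is lifted clear of the tray (height (world z) of tall_capsule above 0.036 m), for 0.2 s.
At the end, for the whole second after the job is handed in: The tall capsule stands at rest and released on the floor of the portafilter basket, rim down, within 15 mm of its centre, its underside within 6 mm of the floor's height, within 10 degrees of upright; both short capsules are within 15 mm of where they started (horizontal distance between tall_capsule and basket below 0.015 m and z of tall_capsule in the frame of basket between -0.006 and 0.006 m and angle between tall_capsule's own z axis and vertical below 0.175 rad and linear speed of tall_capsule below 0.02 m/s and distance of each of short_capsule_a, short_capsule_b from where it was at the start of the episode below 0.015 m); the robot touches nothing.
It fails at once if a short capsule is moved more than 15 mm from its place or tipped over (distance of any of short_capsule_a, short_capsule_b from where it was at the start of the episode above 0.015 m or angle between any of short_capsule_a, short_capsule_b's own z axis and vertical above 0.6 rad).
It also fails if it takes over 38 s, if anything falls off the work surface, if the arm or the gripper's body presses on something with over 40 N, if the wrist force passes 120 N, or if a joint passes its speed limit or range.

## Robot

A 7-joint arm with a two-finger parallel gripper is mounted at the origin on the work surface. World frame = base frame: x ahead of the robot, y to its left, z up, the work surface at z = 0. Lengths are in m, angles in rad, forces in N, time in s.
With the tool pointing down it reaches from about 0.425 to 0.95 m from the base axis. Payload 4.7 kg.
Tool frame: the origin (TCP) lies on the centre line of the jaws, within the pads' length; the fingertips stand robot.nose_length ahead of it and the grasp point (between the pads) lies 8 mm behind it (robot.nose_length is the distance from the TCP to the fingertips, in m); z points along the fingers, y is the line along which they close (so a half turn about z gives the same grasp; the last joint's range is limited). The gripper opens to 85 mm and grips with 20 to 120 N. Pads are 22 mm wide; open, the fingers measure 114 mm over their backs; the gripper's body (76 mm by 85 mm) begins 54 mm behind the grasp point. The pads swing forward as they close: fully open they stand 13 mm farther back than shut.
Start: joints at [1.26, 0.469, -0.049, 1.532, 0.024, 1.141, -0.082], TCP at [0.188, -0.648, 0.242] pointing down, gripper open.
Joint ranges: [-2.59, 2.59], [-0.33, 1.99], [-1.39, 1.29], [0.1, 2.45], [-1.04, 4.18], [0.21, 1.99], [-2.66, 2.66]. Speed limits (rad/s): [2.57, 2.57, 3.14, 3.14, 3.14, 3.14, 3.14].

## Interface

Orientations are given as [roll, pitch, yaw] about the fixed x, y, z axes, in that order (R = Rz(yaw) Ry(pitch) Rx(roll)).
In Python, from plant import robot gives the robot as it stands. Calls block until the motion is done:
- robot.goto(position, orientation): joint-space move of the TCP to a pose.
- robot.move_straight(position, vel=0.15, attitude=None, contact_N=None): straight line of the TCP; attitude=None keeps the orientation; vel is the mean speed in m/s. With contact_N (N) it stops when the force on the tool has changed by that much, and returns True; else False.
- robot.move_joints(angles): joint-space move.
- robot.grip(opening, strength=None): opening from 0.0 (shut) to 1.0 (fully open); strength is the grip in N (None keeps the last); returns when the fingers have stopped.
- robot.sleep(seconds).
- robot.inverse_kinematics(position, orientation): joint angles nearest the present ones, or None.
- robot.sense(): the state.
- robot.grab_frame(name): name is "scene" or "side" or "wrist"; returns a dict with "image" (420x560x3 uint8, red, green, blue), "range_z" (420x560 float32, m along the optical axis (not along the pixel's ray), 0 where there is no reading), "fx", "fy", "cx", "cy" (pixels), "R" (3x3) and "t" (3): a world point X has camera coordinates R X + t. Camera axes: x right, y down, z forward; pixel columns grow to the right and rows downward; lengths in m; the calibration is good to about 2 mm. A picture is of the moment at which its call begins.
A pose or a line that the arm cannot do raises robot.IKError and nothing moves.
- robot.close_job(): hands the job in; it is judged then, once.
The state is a dict: "t": time; "joint_pos": joint angles; "joint_velocities": joint speeds; "effort": joint torques, N m; "tcp_pos": TCP position; "tcp_rot": TCP orientation; "wrist_force": force on the tool from outside, world axes, zero at the start; "torque": the same for the moment, N m; "opening": opening from 0.0 (shut) to 1.0 (fully open); "gripper_force": force on a finger pad.
Only numpy, scipy, OpenCV 4.12 (cv2) and the standard library are available. Lean on these libraries where they do the work, as an engineer would, in place of code of your own. Each camera call takes 0.05 s, during which the arm holds its last target. There are 200 camera calls.

## Working session

There is one attempt and no reset: what is moved stays moved. The work goes in short steps, each a Python script; the robot and the scene stay as the last script left them, time stands still between calls to the robot, and variables do not carry over. Pictures are saved under pics/ and viewed, at most 10 in all, crops included, and the job is handed in when it is done.

```bash
mkdir -p pics; cat > h.py <<'E'
import numpy as np, cv2, pickle
from plant import robot
def grab(n,save=None):
    f=robot.grab_frame(n)
    if save: cv2.imwrite(f'pics/{save}.png',f['image'][:,:,::-1]); pickle.dump(f,open(f'pics/{save}.pkl','wb'))
    return f
def cloud(f):
    z=f['range_z']; v,u=np.mgrid[:z.shape[0],:z.shape[1]]
    c=np.stack([(u-f['cx'])/f['fx']*z,(v-f['cy'])/f['fy']*z,z],-1)
    P=(c-np.array(f['t']))@np.array(f['R']); P[z<=0]=np.nan
    return P
E
python3 - <<'E'
from h import *
a=grab('scene','scene0');b=grab('side','side0')
s=robot.sense();print(s['t'],s['tcp_pos'],s['tcp_rot'],robot.nose_length)
for f in(a,b):print(np.array(f['R']).round(3).tolist(),np.array(f['t']).round(3).tolist(),f['fx'])
E
```

```text
0.1 [ 0.18759734 -0.64790132  0.24137451] [-3.13986872e+00  5.23688776e-05  2.81883703e-01] 0.011
[[0.352, 0.936, 0.008], [0.625, -0.229, -0.746], [-0.697, 0.267, -0.666]] [-0.188, -0.262, 1.072] 403.0333285489255
[[-0.957, -0.289, -0.015], [-0.197, 0.688, -0.699], [0.213, -0.666, -0.715]] [0.456, 0.122, 0.953] 451.09051828017124
```

View pics/scene0.png

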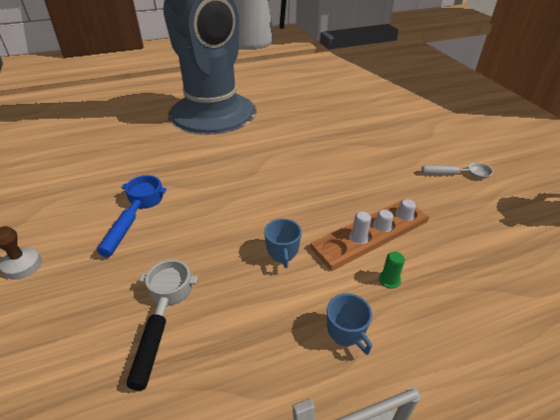

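View pics/side0.png

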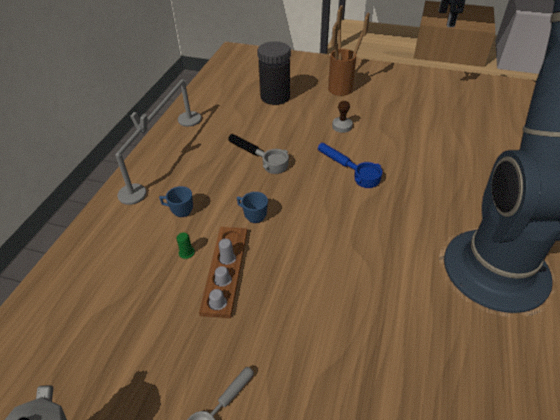

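The scene view shows a tall aluminium capsule at (361,227) and two shorter ones at (385,221) and (407,210). There is a green look-alike at (394,270). The steel portafilter is at (169,283) and a blue one at (145,190). The side view shows the tall capsule at (227,250), the short ones at (222,275) and (217,298), the green one at (185,245), the steel basket at (276,161) and the blue one at (368,175). The candidates are the silver tall capsule in the tray (fits) and the green one outside it (wrong colour). The steel basket with the black handle fits and the blue one does not. Next I measure both in the two views.

```bash
cat > m.py <<'E'
from h import *
import sys
for n,rois in (('scene0',dict(tall=(345,205,374,246),sa=(375,208,394,234),sb=(398,198,418,222),basket=(140,255,200,305),tray=(305,195,435,268))),
               ('side0',dict(tall=(217,236,238,265),sa=(212,264,233,287),sb=(206,288,228,310),basket=(255,145,295,175),tray=(198,225,250,318)))):
    f=pickle.load(open(f'pics/{n}.pkl','rb'));P=cloud(f);im=f['image'].astype(int)
    for k,(x0,y0,x1,y1) in rois.items():
        p=P[y0:y1,x0:x1].reshape(-1,3);c=im[y0:y1,x0:x1].reshape(-1,3)
        grey=(c.max(1)-c.min(1)<40)&np.isfinite(p[:,2])
        if k=='tray':
            q=p[(~grey)&(p[:,2]>.0105)&(p[:,2]<.018)]
            r=cv2.minAreaRect((q[:,:2]*1000).astype(np.float32));print(n,k,len(q),'z',np.median(q[:,2]).round(4),r)
        elif k=='basket':
            q=p[grey&(p[:,2]>.030)&(p[:,2]<.038)];e=p[grey&(p[:,2]>.013)&(p[:,2]<.022)]
            A=np.c_[2*q[:,:2],np.ones(len(q))];s=np.linalg.lstsq(A,(q[:,:2]**2).sum(1),rcond=None)[0]
            print(n,k,len(q),'c',s[:2].round(4),'r',np.sqrt(s[2]+s[0]**2+s[1]**2).round(4),'rimz',np.percentile(q[:,2],[50,95]).round(4),'floor',len(e),np.median(e,0).round(4))
        else:
            q=p[grey];zt=np.percentile(q[:,2],98);t=q[q[:,2]>zt-.003]
            b=q[(q[:,2]<zt-.006)&(q[:,2]>.016)]
            r=lambda v:(np.sqrt(((b[:,:2]-v)**2).sum(1))-.014)
            from scipy.optimize import least_squares
            o=least_squares(r,t.mean(0)[:2],loss='soft_l1',f_scale=.001)
            print(n,k,'top',zt.round(4),t.mean(0).round(4),len(t),'axis',o.x.round(4),len(b),'res',np.abs(o.fun).mean().round(4))
s=cv2.imread('pics/scene0.png')[180:300,290:440];d=cv2.imread('pics/side0.png')[220:320,175:275]
cv2.imwrite('pics/crop1.png',np.hstack([cv2.resize(s,(500,400),interpolation=3),cv2.resize(d,(300,400),interpolation=3)]))
E
python3 m.py
```

```text
scene0 tall top 0.0614 [0.5577 0.1351 0.0603] 119 axis [0.5553 0.1368] 267 res 0.0006
scene0 sa top 0.0401 [0.5462 0.1904 0.0387] 96 axis [0.5441 0.1917] 121 res 0.0005
scene0 sb top 0.0399 [0.5349 0.2448 0.0385] 90 axis [0.533  0.2466] 115 res 0.0006
scene0 basket 454 c [ 0.5498 -0.1935] r 0.0317 rimz [0.0335 0.0353] floor 817 [ 0.5448 -0.1932  0.0184]
scene0 tray 1776 z 0.0145 ((550.5740966796875, 163.99935913085938), (64.8260498046875, 227.94168090820312), 11.66364860534668)
side0 tall top 0.062 [0.5546 0.1369 0.0606] 73 axis [0.5559 0.1351] 165 res 0.0011
side0 sa top 0.0403 [0.5432 0.1918 0.0389] 72 axis [0.5445 0.1897] 81 res 0.0011
side0 sb top 0.0397 [0.532  0.2462 0.0382] 93 axis [0.5333 0.2447] 80 res 0.0013
side0 basket 163 c [ 0.556  -0.1957] r 0.0345 rimz [0.0337 0.0366] floor 225 [ 0.5494 -0.2005  0.0188]
side0 tray 1306 z 0.0143 ((550.1275024414062, 162.8618621826172), (63.09283447265625, 229.21827697753906), 11.65552043914795)
```

```bash
sleep 3; ls pics
```

```text
crop1.png
scene0.pkl
scene0.png
side0.pkl
side0.png
```

View pics/crop1.png

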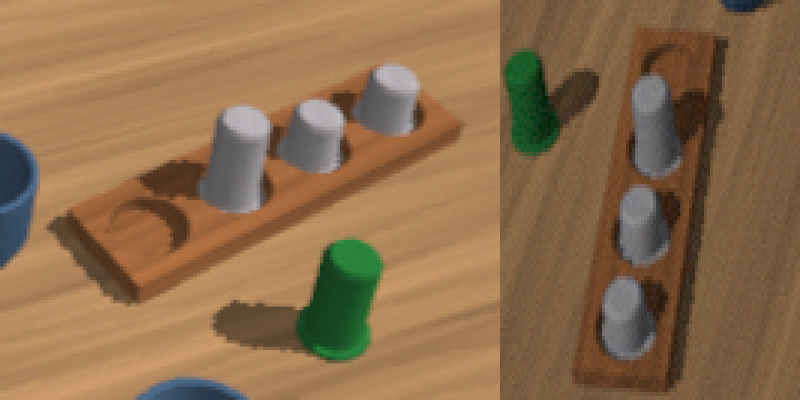

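The crop confirms it: the tall silver capsule stands in the tray's second pocket at crop (240,155), and the green one at (345,295) is outside the tray. Its top at 0.061 m fits the expected 0.060 m. The short ones at 0.040 m fit 0.038 m, and the tray at 0.0144 m fits 0.014 m. The basket fit differs by 5 mm between views, so I'll refine it with the wrist camera. First I check for obstacles.

```bash
python3 - <<'E'
from h import *
for n in('scene0','side0'):
    P=cloud(pickle.load(open(f'pics/{n}.pkl','rb'))).reshape(-1,3);P=P[np.isfinite(P[:,2])]
    m=lambda r,c,z:P[(np.hypot(*(P[:,:2]-c).T)<r)&(P[:,2]>z)]
    q=P[(P[:,2]>.09)&(P[:,0]>.12)&(P[:,0]<1)&(abs(P[:,1])<.8)]
    g=np.round(q[:,:2]/.05)*.05
    for k in np.unique(g,axis=0):
        z=q[(g==k).all(1),2]
        if len(z)>8: print(n,k.round(2),z.max().round(3),end='; ')
    print()
    q=m(.12,(.5555,.136),.022);a=np.deg2rad(11.65);d=(q[:,:2]-(.5555,.136))@np.array([[np.cos(a),-np.sin(a)],[np.sin(a),np.cos(a)]])
    s=(abs(d[:,1])<.025)&(abs(d[:,0])>.02);print(n,'across clutter',[ (d[s,0][d[s,0]*w>0]*w).min().round(3) if (d[s,0]*w>0).any() else None for w in(1,-1)])
    q=m(.10,(.551,-.195),.045);print('near basket high',len(q), q[:3])
for c in ((.5555,.136),(.551,-.195)):
  for z in (.25,.03):
    for y in (101.65,-78.35): 
      j=robot.inverse_kinematics([*c,z],[np.pi,0,np.deg2rad(y)]);print(c,z,y,None if j is None else np.round(j,2))
E
```

```text
scene0 [ 0.85 -0.1 ] 0.169; scene0 [ 0.85 -0.05] 0.137; scene0 [0.85 0.  ] 0.138; 
scene0 across clutter [np.float64(0.081), None]
near basket high 0 []
side0 [ 0.15 -0.6 ] 0.324; side0 [ 0.2 -0.7] 0.281; side0 [ 0.2 -0.6] 0.323; side0 [ 0.2  -0.55] 0.316; side0 [ 0.4  -0.65] 0.236; side0 [ 0.4 -0.6] 0.121; side0 [ 0.45 -0.65] 0.155; side0 [ 0.45 -0.6 ] 0.16; side0 [ 0.5 -0.7] 0.236; side0 [ 0.5  -0.65] 0.235; side0 [ 0.5 -0.6] 0.232; side0 [ 0.5  -0.55] 0.235; side0 [ 0.6  -0.55] 0.167; side0 [ 0.6 -0.5] 0.168; side0 [0.6  0.55] 0.155; side0 [ 0.65 -0.55] 0.169; side0 [ 0.65 -0.5 ] 0.168; side0 [ 0.65 -0.45] 0.168; side0 [0.65 0.5 ] 0.151; side0 [0.65 0.55] 0.177; side0 [0.65 0.6 ] 0.177; side0 [ 0.7  -0.55] 0.167; side0 [ 0.7 -0.5] 0.167; side0 [0.7  0.55] 0.156; side0 [0.7 0.6] 0.155; side0 [ 0.85 -0.35] 0.137; side0 [ 0.85 -0.3 ] 0.138; side0 [ 0.85 -0.25] 0.138; side0 [ 0.85 -0.2 ] 0.138; side0 [ 0.85 -0.15] 0.138; side0 [ 0.85 -0.1 ] 0.169; side0 [ 0.85 -0.05] 0.138; side0 [0.85 0.  ] 0.137; side0 [ 0.9 -0.1] 0.167; 
side0 across clutter [np.float64(0.08), None]
near basket high 0 []
(0.5555, 0.136) 0.25 101.65 [ 0.47  0.51 -1.08  1.73  0.48  1.2  -0.54]
(0.5555, 0.136) 0.25 -78.35 [ 0.52  0.55 -1.17  1.73  0.54  1.23  2.55]
(0.5555, 0.136) 0.03 101.65 [ 0.14  0.66 -0.62  1.92  0.55  0.74 -0.59]
(0.5555, 0.136) 0.03 -78.35 [ 0.48  0.95 -1.19  1.91  1.03  1.07  2.18]
(0.551, -0.195) 0.25 101.65 [ 0.75  0.38 -0.63  1.72  0.25  1.12  0.25]
(0.551, -0.195) 0.25 -78.35 [-0.52  0.5   1.12  1.79 -0.49  1.16 -2.19]
(0.551, -0.195) 0.03 101.65 [ 0.67  0.65 -0.54  1.9   0.49  0.73  0.05]
(0.551, -0.195) 0.03 -78.35 [ 0.18  0.59  0.11  1.93 -0.11  0.64 -2.58]
```

```bash
python3 - <<'E'
from h import *
robot.goto([.551,-.195,.25],[np.pi,0,np.deg2rad(101.65)])
f=grab('wrist','wb');g=grab('scene')
robot.goto([.5555,.136,.22],[np.pi,0,np.deg2rad(101.65)])
grab('wrist','wt');s=robot.sense();print(s['t'],s['tcp_pos'],s['joint_pos'])
R,t=np.array(f['R']),np.array(f['t']);print((-R.T@t).round(3),R.round(2).tolist())
a,b=cv2.imread('pics/wb.png'),cv2.imread('pics/wt.png')
cv2.imwrite('pics/w1.png',cv2.resize(np.hstack([a,b]),(800,300)))
E
```

```text
3.5917 [0.55625736 0.13386619 0.21988734] [ 0.24965704  0.4171079  -0.73253569  1.77781031  0.31549978  1.06752342
 -0.3948517 ]
[ 0.538 -0.132  0.382] [[0.98, 0.2, -0.0], [0.19, -0.95, 0.26], [0.05, -0.26, -0.97]]
```

View pics/w1.png

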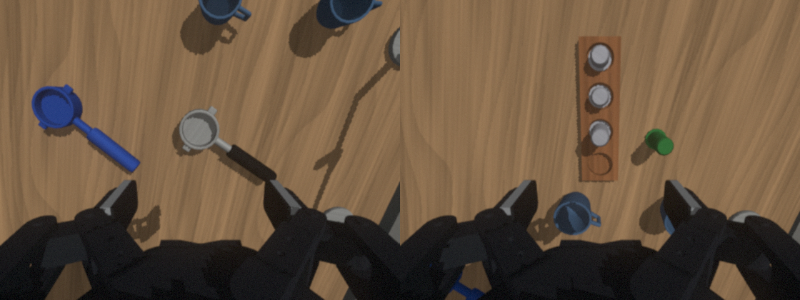

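The left half shows the steel basket at (199,129) in the wrist view, with the blue one at (57,106). The right half shows the tall capsule at (599,132), the short ones at (599,97) and (599,57), and the empty pocket at (599,163). Next I measure from these.

```bash
python3 - <<'E'
from h import *
from scipy.optimize import least_squares
def circ(q,r0=None):
    o=least_squares(lambda v:np.hypot(q[:,0]-v[0],q[:,1]-v[1])-(v[2] if r0 is None else r0),[*q.mean(0)[:2],.03],loss='soft_l1',f_scale=.001);return o.x.round(4)
f=pickle.load(open('pics/wb.pkl','rb'))
def near(f,c,r):
    P=cloud(f).reshape(-1,3);c_=f['image'].reshape(-1,3).astype(int)
    m=np.isfinite(P[:,2])&(np.hypot(P[:,0]-c[0],P[:,1]-c[1])<r)&(c_.max(1)-c_.min(1)<40);return P[m]
for n in ('wb','scene0','side0'):
    f=pickle.load(open(f'pics/{n}.pkl','rb'))
    q=near(f,(.551,-.195),.05);rim=q[(q[:,2]>.0305)&(q[:,2]<.038)]
    d=np.hypot(*(rim[:,:2]-(.551,-.195)).T);rim=rim[(d<.04)]
    fl=q[(q[:,2]<.022)&(q[:,2]>.012)&(np.hypot(*(q[:,:2]-(.551,-.195)).T)<.033)]
    e=cv2.minEnclosingCircle((rim[:,:2]*1000).astype(np.float32))
    print(n,'rim fit r.0315',circ(rim,.0315),'free',circ(rim),len(rim),'encl',np.round(e[0],1),round(e[1],1),'rimz',np.median(rim[:,2]).round(4),'floor',np.median(fl,0).round(4),len(fl),'floor encl',[np.round(v,1) for v in cv2.minEnclosingCircle((fl[:,:2]*1000).astype(np.float32))])
f=pickle.load(open('pics/wt.pkl','rb'))
for c in((.5555,.136),(.544,.191),(.533,.246)):
    q=near(f,c,.025);zt=np.percentile(q[:,2],97);t=q[q[:,2]>zt-.002];print('capsule top',zt.round(4),np.mean(t,0).round(4),[np.round(v,1) for v in cv2.minEnclosingCircle((t[:,:2]*1000).astype(np.float32))])
print(robot.sense()['tcp_pos'])
E
```

```text
wb rim fit r.0315 [ 0.5473 -0.1925  0.03  ] free [ 0.5473 -0.1925  0.0312] 702 encl [ 550.6 -192.3] 37.0 rimz 0.0343 floor [ 0.5475 -0.1934  0.0185] 1651 floor encl [array([ 551. , -193.2]), np.float64(32.4)]
scene0 rim fit r.0315 [ 0.5499 -0.1934  0.03  ] free [ 0.5499 -0.1935  0.0313] 423 encl [ 551.4 -195.8] 39.1 rimz 0.0337 floor [ 0.5447 -0.1936  0.0184] 801 floor encl [array([ 551.1, -193.9]), np.float64(32.7)]
side0 rim fit r.0315 [ 0.5485 -0.193   0.03  ] free [ 0.5485 -0.1929  0.0311] 142 encl [ 545.6 -192.9] 37.7 rimz 0.034 floor [ 0.5523 -0.2036  0.019 ] 168 floor encl [array([ 550.9, -194.8]), np.float64(32.7)]
capsule top 0.312 [0.5515 0.1535 0.3114] [array([551.7, 151.2]), np.float64(19.2)]
capsule top 0.0395 [0.543  0.1919 0.0386] [array([543.1, 191.8]), np.float64(12.1)]
capsule top 0.0394 [0.532  0.2466 0.0385] [array([532.3, 246.1]), np.float64(12.3)]
[0.55625736 0.13386619 0.21988734]
```

Basket centre: rim fits agree on (0.5485, -0.193), rim at 0.034 m and floor at 0.0185 m. Tall capsule axis: (0.5555, 0.136), consistent with the row spacing from the short ones. Now the grasp and lift.

```bash
python3 - <<'E'
from h import *
A=[np.pi,0,np.deg2rad(101.65)]
robot.grip(.65,30)
robot.goto([.5555,.136,.11],A)
print('c',robot.move_straight([.5555,.136,.040],vel=.06,contact_N=8),robot.sense()['tcp_pos'])
robot.grip(0,30)
s=robot.sense();print(s['t'],s['opening'],s['gripper_force'],s['tcp_pos'],s['wrist_force'])
robot.move_straight([.5555,.136,.16],vel=.1)
s=robot.sense();print(s['t'],s['opening'],s['gripper_force'],s['tcp_pos'],s['wrist_force'])
a=grab('side','lift')['image'];b=grab('wrist','wl')['image']
cv2.imwrite('pics/l.png',cv2.resize(np.hstack([a,b]),(800,300))[:,:,::-1])
E
```

```text
c False [0.55580584 0.1361426  0.04039925]
6.2 0.31622289882353916 29.712039744481444 [0.55582105 0.13609987 0.04045014] [ 0.06127916 -0.6435439   2.56590574]
7.55 0.3182169804192663 29.50972259743139 [0.55505569 0.13579214 0.15926916] [-0.03558852  0.037151   -0.21068989]
```

View pics/l.png

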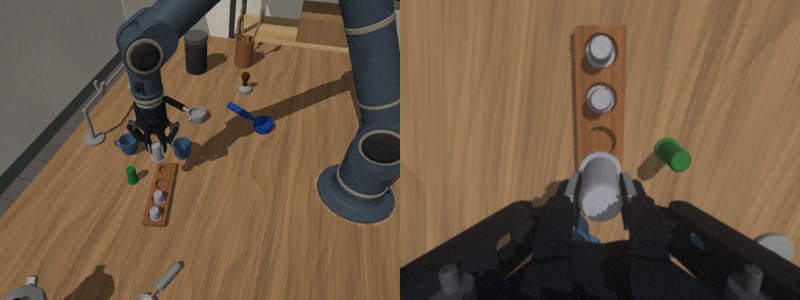

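The capsule is held between the pads (27 mm), both short capsules are still in their pockets, and the second pocket is empty. Now I carry it over the basket and check its tilt and underside before lowering.

```bash
python3 - <<'E'
from h import *
B=np.array([.5485,-.193])
robot.move_straight([*B,.16],vel=.2)
s=robot.sense();print(s['t'],s['tcp_pos'],s['opening'])
robot.move_straight([*B,.085],vel=.1)
T=np.array(robot.sense()['tcp_pos'])
C=[]
for n in('scene','side'):
    f=grab(n,'p_'+n);P=cloud(f).reshape(-1,3);c=f['image'].reshape(-1,3).astype(int)
    q=P[np.isfinite(P[:,2])&(np.hypot(P[:,0]-T[0],P[:,1]-T[1])<.03)&(P[:,2]>.040)&(P[:,2]<T[2]-.013)&(c.min(1)>70)]
    print(n,len(q),'zmin',np.percentile(q[:,2],[1,5,50]).round(4),'want',(T[2]-.0365).round(4),T.round(4))
    for lo,hi in((.0,.0035),(.0045,.012),(.012,.022)):
        w=q[(q[:,2]>T[2]-.0365+lo)&(q[:,2]<T[2]-.0365+hi)];print(len(w),w.mean(0).round(4) if len(w) else '')
    im=f['image'];X=f['R']@T+f['t'];u,v=int(f['fx']*X[0]/X[2]+f['cx']),int(f['fy']*X[1]/X[2]+f['cy'])
    C.append(cv2.resize(im[max(v-50,0):v+50,max(u-50,0):u+50],(400,400),interpolation=3))
cv2.imwrite('pics/p.png',np.hstack(C)[:,:,::-1])
E
```

```text
9.4417 [ 0.54870542 -0.19158803  0.16012729] 0.3148654757505912
scene 252 zmin [0.0495 0.0504 0.0536] want 0.049 [ 0.549  -0.193   0.0855]
85 [ 0.5597 -0.192   0.0515]
72 [ 0.5601 -0.1919  0.0567]
57 [ 0.5611 -0.1941  0.0645]
side 89 zmin [0.0485 0.0511 0.0568] want 0.049 [ 0.549  -0.193   0.0855]
16 [ 0.5507 -0.1838  0.0515]
28 [ 0.5484 -0.1808  0.0566]
31 [ 0.5496 -0.1816  0.0662]
```

View pics/p.png

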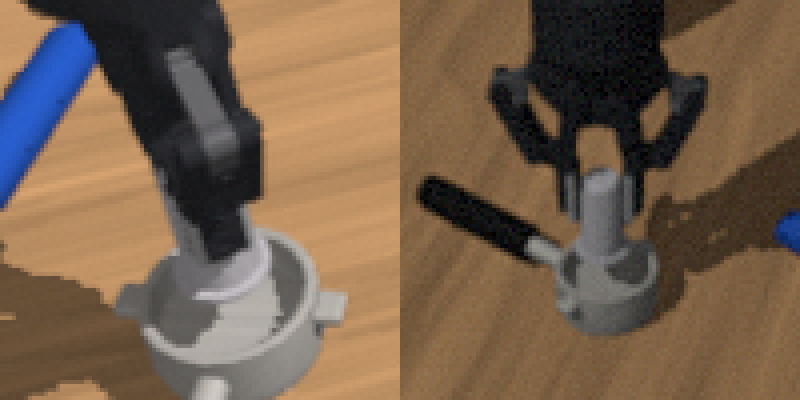

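In both views the capsule hangs upright over the steel basket: left panel about (225,280), right panel about (600,250). Its underside is at 0.049 m, as expected. I lower to contact, release and retreat.

```bash
python3 - <<'E'
from h import *
B=[.5485,-.193]
robot.move_straight([*B,.060],vel=.05)
print('contact',robot.move_straight([*B,.052],vel=.015,contact_N=4))
s=robot.sense();T=s['tcp_pos'];print(s['t'],T,s['wrist_force'])
robot.grip(.65);robot.sleep(.2)
robot.move_straight([T[0],T[1],.2],vel=.1)
C=[]
for n in('scene','side'):
    f=grab(n,'e_'+n);P=cloud(f).reshape(-1,3);c=f['image'].reshape(-1,3).astype(int)
    q=P[np.isfinite(P[:,2])&(np.hypot(P[:,0]-B[0],P[:,1]-B[1])<.03)&(P[:,2]>.04)&(P[:,2]<.1)]
    zt=np.percentile(q[:,2],97);t=q[q[:,2]>zt-.003];print(n,'top',zt,t.mean(0).round(4),'expected',.018+.056)
    X=f['R']@np.array([*B,.05])+f['t'];u,v=int(f['fx']*X[0]/X[2]+f['cx']),int(f['fy']*X[1]/X[2]+f['cy'])
    C.append(cv2.resize(f['image'][v-50:v+50,max(u-50,0):u+50],(400,400),interpolation=3))
    for r in ((.5441,.191),(.533,.246)):
        q=P[np.isfinite(P[:,2])&(np.hypot(P[:,0]-r[0],P[:,1]-r[1])<.025)];zt=np.percentile(q[:,2],98);print('short',q[q[:,2]>zt-.003].mean(0).round(4))
cv2.imwrite('pics/e.png',np.hstack(C)[:,:,::-1]);s=robot.sense();print(s['t'],s['tcp_pos'],s['opening'])
E
```

```text
contact True
11.525 [ 0.54866454 -0.1930877   0.05444526] [ 0.23304296 -0.59035113  3.88984138]
scene top 0.07531497293318132 [ 0.551  -0.1925  0.0741] expected 0.074
short [0.5461 0.1901 0.0384]
short [0.5348 0.245  0.0384]
side top 0.07605780987984073 [ 0.5489 -0.1914  0.0748] expected 0.074
short [0.5437 0.1921 0.0386]
short [0.5324 0.2467 0.0385]
13.825 [ 0.54837956 -0.19301872  0.19941176] 0.6527983875419774
```

View pics/e.png

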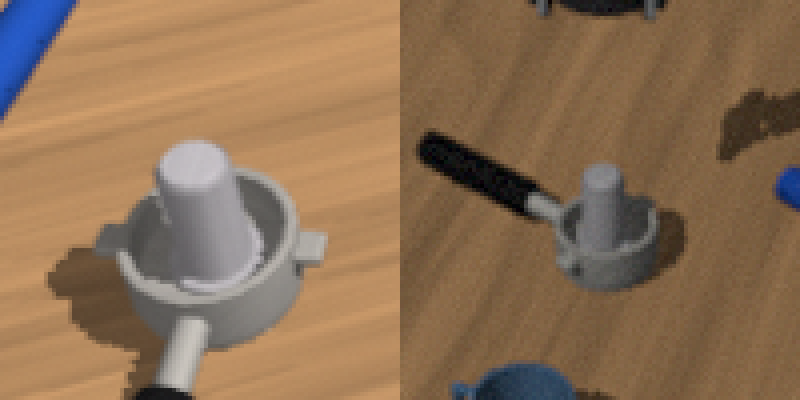

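The capsule stands upright and released on the basket floor, well centred (left panel about (205,220)). Its top is at 0.074 m as expected, and the short capsules are unmoved.

```bash
python3 -c "
from plant import robot
print(robot.close_job())"
```

```text
the job is handed in; nothing more can be done
None
```

The tall capsule stands upright, rim down, near the centre of the steel basket floor, both short capsules are still in their pockets, and the job was handed in at about 14 s of the 38 s allowed; no verdict was returned.

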